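Change over the gas console: shut two supply valves, then open the vent

ROBOT

A 7-joint arm with a two-finger parallel gripper is mounted at the origin on a cart in front of the work surface, level with it; the furniture and walls round the work are solid. World frame = base frame: x ahead of the robot, y to its left, z up, the work surface at z = 0. Lengths are in m, angles in degrees, forces in N, time in s.
With the tool pointing down it reaches from about 0.4 to 0.925 m from the base axis. Payload 5.6 kg.
Tool frame: the origin (TCP) lies midway between the tips of the shut fingers; the grasp point (between the pads) lies 19 mm behind it; z points along the fingers, y is the line along which they close (so a half turn about z gives the same grasp; the last joint's range is limited). The gripper opens to 85 mm and grips with 20 to 120 N. Pads are 22 mm wide; open, the fingers measure 114 mm over their backs; the gripper's body (76 mm by 85 mm) begins 54 mm behind the grasp point. The pads swing forward as they close: fully open they stand 13 mm farther back than shut.
Start: joints at [-72.25, 26.786, -0.665, 91.828, 0.344, 61.387, -3.226], TCP at [0.225, 0.61, 0.231] pointing down, gripper open.
Joint ranges: [-144.91, 144.91], [-17.63, 115.5], [-89.93, 88.59], [15.96, 139.68], [-74.01, 254.01], [8.47, 105.57], [-167.45, 167.45]. Speed limits (degrees/s): [147.25, 147.25, 180, 180, 180, 180, 180].

INTERFACE

Orientations are given as [roll, pitch, yaw] about the fixed x, y, z axes, in that order (R = Rz(yaw) Ry(pitch) Rx(roll)).
In Python, from cell import robot gives the robot as it stands. The module is installed in compiled form; this text tells all that it offers.
- The arm moves only by the tool send_rows, never from a script. Its argument "steps" is a list of rows, each a list of 2 entries, a list of its own where there are three numbers: the shift along the tool's x, y, z in mm, then the turn about the tool's z in degrees. In form: [[[x, y, z], spin], ...]. A call has 1 to 12 rows; each row shifts and turns the commanded pose from where the row before left it, along the tool's axes as they then stand; what a row does not reach is not made up. A row lasts 1/10 s, in which the tool goes at most 50 mm and 8.59 degrees, less where a joint would pass 70% of its speed; a pose out of reach is approached as far as the arm can. A call with a gripper value outside its range is refused whole. "grip" is the finger opening in mm, from 0 to 85.4, set as the call begins (left out, the last holds). The fingers move at their own pace and stop on an object; the grip force is fixed at half the most. Time passes only in rows, so rows that do not move let the fingers close. It gives the time, the measured TCP pose, the force, the opening and the grip force at its end, in the units of the state.
- robot.read_state(): the state, without advancing time (a new reading comes with each control period).
- robot.get_image(name): name is "scene" or "top" or "wrist"; returns (picture, depth): 384x512x3 uint8, red, green, blue; 384x512 float32, m along the optical axis (not along the pixel's ray), 0 where there is no reading.
- robot.camera_params(name): a dict with "vfov" (degrees; the focal length in pixels is half the picture's height over the tangent of half this angle, whatever the lens; pixels are square), "cx", "cy" (the principal point, pixels), "R" (3x3) and "t" (3): a world point X has camera coordinates R X + t; the wrist camera has in their place "hand_eye" (4x4, takes a point from camera to tool coordinates, whose origin is the TCP and whose axes are the flange's). Camera axes: x right, y down, z forward; pixel columns grow to the right and rows downward; lengths in m; the calibration is good to about 2 mm. A picture is of the moment at which its call begins: read the wrist's pose just before it. camera_params takes no time and is no camera call.
- robot.job_done(): hands the job in; it is judged then, once.
The state is a dict: "time_s": time; "joint_positions": joint angles; "joint_velocities": joint speeds; "tau": joint torques, N m; "position": TCP position; "orientation": TCP orientation; "contact_force": force on the tool from outside, world axes, zero at the start; "torque": the same for the moment, N m; "gripper_width": finger opening in m; "finger_force": force on a finger pad.
Only numpy, scipy, OpenCV 4.12 (cv2) and the standard library are available. Lean on these libraries where they do the work, as an engineer would, in place of code of your own. Each camera call takes 0.05 s, during which the arm holds its last target. There are 200 camera calls.

TASK

On the valve console, shut the yellow and the red valve by pushing their levers away from you, up the slope, fully home against their stops; only when both are shut, open the blue vent valve by drawing its lever down towards the front of the console, also fully home against its stop. Each lever has its own stop, so feel for it and do not force it; leave the black levers between them as they are, and do not knock the canopy or the things standing round.

Things in the scene. Friction and masses are not known exactly. Their poses are not given: they have to be found in the camera images.
- console: Valve console, fixed on the desk, with six lever valves in a row at 34 mm pitch, y = -85 to +85 mm; the order of colours varies. Origin on the desk under the centre of its sloping face; x horizontally away from its front, y along the row, z up. Base plate 185 x 270 x 10 mm, 22 mm hose tails along the block's front edge, two rear posts at x = 90, y = +-118 mm.
- face (a point): Centre of the sloping face of the console's aluminium block (150 mm along the slope, 256 mm wide, 22 thick), 92 mm above the desk; axes as the console's. The face rises to the rear at 0.50 rad (29 deg): its outward normal is (-0.479, 0, 0.878), up-slope is (0.878, 0, 0.479). The levers' row crosses this point.
- rail (a point): Middle of the front edge of the clear plastic canopy over the console (aluminium front rail 234 to 246 mm above the desk, 55 mm behind the face's centre; canopy 270 mm wide, reaches back 50 mm from here). A gripper pointing straight down behind a lever meets it; one tilted square to the sloping face clears it.
- yellow_lever (a joint): Hinge of the yellow lever, rad, about the row. 0.35 is square to the face; less leans down-slope to the front (OPEN), more leans up-slope, away (SHUT). Starts open (0 to 0.15). Stays where left; 2 to 5 N at the grip moves it. Each lever has its own unmarked hard stops, to be felt: open stop anywhere in -0.10..0.02, shut stop in 0.64..0.80.
- yellow_tip (a point): Top end of the yellow lever, 68 mm from its pivot; z of the point points along the lever outwards. The yellow grip is 15 mm wide along the row, 10 mm thick and 44 mm long, on an 8 mm steel stem; the black ones are alike.
- yellow_valve: The whole yellow valve with its lever, fixed on the console. Origin on the desk level at console x = 0, z = 0 and this valve's y; axes as the console's. The lever's pivot is 12 mm out of the sloping face, at (-5.8, 0, 102.5) mm in this frame. The bonnet under the lever is 30 mm along the slope, 26 mm wide and rises 15 mm from the face.
- red_lever (a joint): Hinge of the red lever, rad, about the row. 0.35 is square to the face; less leans down-slope to the front (OPEN), more leans up-slope, away (SHUT). Starts open (0 to 0.15). Stays where left; 2 to 5 N at the grip moves it. Each lever has its own unmarked hard stops, to be felt: open stop anywhere in -0.10..0.02, shut stop in 0.64..0.80.
- red_tip (a point): Top end of the red lever, 68 mm from its pivot; z of the point points along the lever outwards. The red grip is 15 mm wide along the row, 10 mm thick and 44 mm long, on an 8 mm steel stem; the black ones are alike.
- red_valve: The whole red valve with its lever, fixed on the console. Origin on the desk level at console x = 0, z = 0 and this valve's y; axes as the console's. The lever's pivot is 12 mm out of the sloping face, at (-5.8, 0, 102.5) mm in this frame. The bonnet under the lever is 30 mm along the slope, 26 mm wide and rises 15 mm from the face.
- blue_lever (a joint): Hinge of the blue lever, rad, about the row. 0.35 is square to the face; less leans down-slope to the front (OPEN), more leans up-slope, away (SHUT). Starts shut (0.6 to 0.71). Stays where left; 2 to 5 N at the grip moves it. Each lever has its own unmarked hard stops, to be felt: open stop anywhere in -0.10..0.02, shut stop in 0.64..0.80.
- blue_tip (a point): Top end of the blue lever, 68 mm from its pivot; z of the point points along the lever outwards. The blue grip is 15 mm wide along the row, 10 mm thick and 44 mm long, on an 8 mm steel stem; the black ones are alike.
- blue_valve: The whole blue valve with its lever, fixed on the console. Origin on the desk level at console x = 0, z = 0 and this valve's y; axes as the console's. The lever's pivot is 12 mm out of the sloping face, at (-5.8, 0, 102.5) mm in this frame. The bonnet under the lever is 30 mm along the slope, 26 mm wide and rises 15 mm from the face.
- black_a_lever (a joint): Hinge of the black (1) lever, rad, about the row. 0.35 is square to the face; less leans down-slope to the front (OPEN), more leans up-slope, away (SHUT). Starts open (0 to 0.15). Stays where left; 2 to 5 N at the grip moves it. Each lever has its own unmarked hard stops, to be felt: open stop anywhere in -0.10..0.02, shut stop in 0.64..0.80.
- black_a_valve: The whole black (1) valve with its lever, fixed on the console. Origin on the desk level at console x = 0, z = 0 and this valve's y; axes as the console's. The lever's pivot is 12 mm out of the sloping face, at (-5.8, 0, 102.5) mm in this frame. The bonnet under the lever is 30 mm along the slope, 26 mm wide and rises 15 mm from the face.
- black_b_lever (a joint): Hinge of the black (2) lever, rad, about the row. 0.35 is square to the face; less leans down-slope to the front (OPEN), more leans up-slope, away (SHUT). Starts shut (0.6 to 0.71). Stays where left; 2 to 5 N at the grip moves it. Each lever has its own unmarked hard stops, to be felt: open stop anywhere in -0.10..0.02, shut stop in 0.64..0.80.
- black_b_valve: The whole black (2) valve with its lever, fixed on the console. Origin on the desk level at console x = 0, z = 0 and this valve's y; axes as the console's. The lever's pivot is 12 mm out of the sloping face, at (-5.8, 0, 102.5) mm in this frame. The bonnet under the lever is 30 mm along the slope, 26 mm wide and rises 15 mm from the face.
- black_c_lever (a joint): Hinge of the black (3) lever, rad, about the row. 0.35 is square to the face; less leans down-slope to the front (OPEN), more leans up-slope, away (SHUT). Starts open (0 to 0.15). Stays where left; 2 to 5 N at the grip moves it. Each lever has its own unmarked hard stops, to be felt: open stop anywhere in -0.10..0.02, shut stop in 0.64..0.80.
- black_c_valve: The whole black (3) valve with its lever, fixed on the console. Origin on the desk level at console x = 0, z = 0 and this valve's y; axes as the console's. The lever's pivot is 12 mm out of the sloping face, at (-5.8, 0, 102.5) mm in this frame. The bonnet under the lever is 30 mm along the slope, 26 mm wide and rises 15 mm from the face.
- tall_dropper: White dropper bottle, 51 mm across, 144 mm tall, loose, beside the console on its +y side; origin under its centre. Leave alone.
- brown_bottle: Brown bottle, 41 mm across, 82 mm tall, loose, beside the console on its -y side; origin under its centre. Leave alone.
- tape: Roll of tape lying flat, 77 mm across, 16 mm tall, loose; origin under its centre. Leave alone.
- blue_mailer: Blue slide box, 31 x 83 x 22 mm, loose; origin under its centre. Leave alone.

How it is judged:
By the outcome, as a careful person would: the job done as asked, in the order asked, and still so for the second after the job is handed in, with the robot touching nothing.
It also fails if it takes over 48 s, if anything falls off the work surface, if the arm or the gripper's body presses on something with over 40 N, if the wrist force passes 120 N, or if a joint passes its speed limit or range.

## Working session

There is one attempt and no reset: what is moved stays moved. The work goes in short steps, Python scripts to look and compute and a tool call to move; the robot and the scene stay as the last step left them, time stands still between calls to the robot, and variables do not carry over. Pictures are saved under pics/ and viewed, at most 10 in all, crops included, and the job is handed in when it is done.

Besides the shell and the picture viewer there is one more tool, called after ">>>" in YAML: its name, and indented under it one key for each argument. send_rows: Moves the arm, as the interface text tells. Its arguments: {"type":"object","properties":{"steps":{"type":"array","items":{"type":"array"}},"grip":{"type":"number"}},"required":["steps"]}

```bash
mkdir -p pics; python3 - <<'E'
from cell import robot
import cv2,numpy as np
s=robot.read_state();print(s['time_s'],s['position'],s['orientation'])
for n in("scene","top"):
    p,d=robot.get_image(n);cv2.imwrite(f"pics/{n}.png",p[:,:,::-1]);np.save(f"pics/{n}_d.npy",d)
    c=robot.camera_params(n);print(n,c['vfov'],c['cx'],c['cy'],np.round(c['R'],3).tolist(),c['t'])
E
```

```text
0.0 [0.22446049 0.60937937 0.23032917] [-1.79894245e+02  7.64832836e-03  1.59782996e+02]
scene 46.57458814226692 249.07968839637013 194.0791733879561 [[0.714, -0.7, -0.019], [-0.489, -0.478, -0.73], [0.502, 0.53, -0.684]] [-0.34260747  0.3724344   1.22616655]
top 54.62745583213934 256.3196671370556 199.08371841557226 [[-0.014, -1.0, 0.017], [-0.999, 0.013, -0.039], [0.039, -0.018, -0.999]] [-0.00577398  0.51164782  1.51731633]
```

View pics/scene.png

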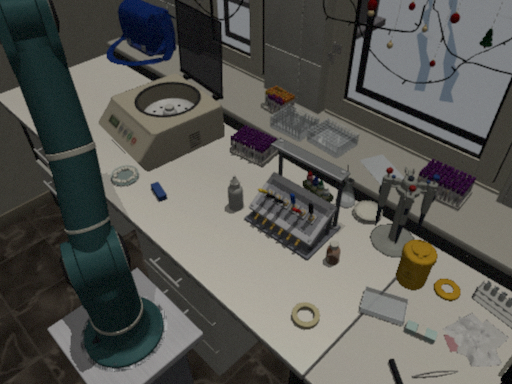

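View pics/top.png

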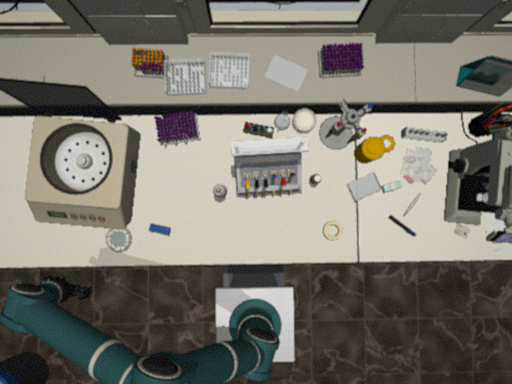

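```bash
python3 - <<'E'
import cv2,numpy as np
a=cv2.imread("pics/top.png")[130:205,220:325];a=cv2.resize(a,None,fx=7,fy=7,interpolation=cv2.INTER_CUBIC)
cv2.imwrite("pics/tc.png",a)
b=cv2.imread("pics/scene.png")[140:260,230:370];b=cv2.resize(b,None,fx=5,fy=5,interpolation=cv2.INTER_CUBIC)
cv2.imwrite("pics/sc.png",b)
E
```

```text
(no output)
```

View pics/tc.png

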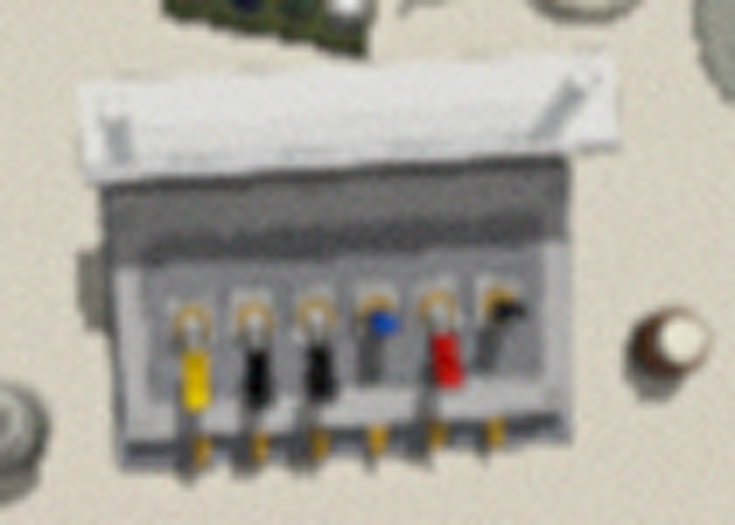

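View pics/sc.png

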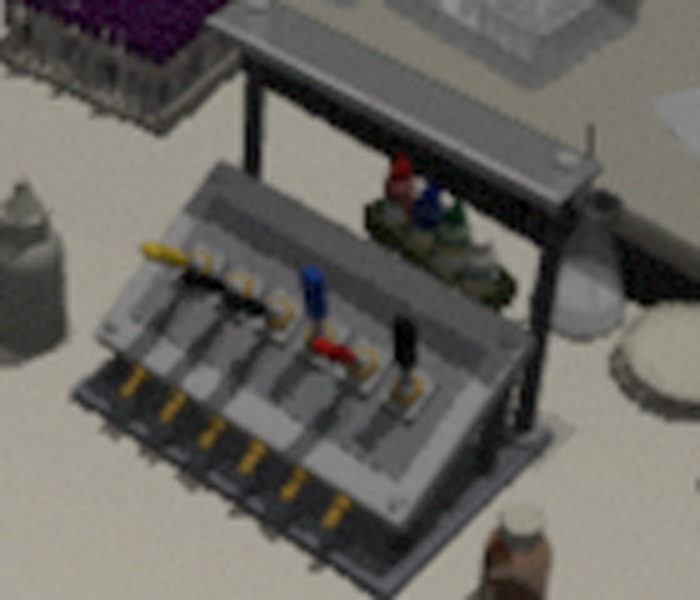

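The top crop shows the order from +y: yellow, black, black, blue, red, black. Ring centres run from tc (190,322) to (498,300). The scene crop shows the face corners at about (95,335), (398,525), (535,340) and (222,165). Next I fit the console pose to these.

```bash
cat > h.py <<'E'
import numpy as np
from cell import robot
def cam(n):
    c=robot.camera_params(n);return c,192/np.tan(np.radians(c['vfov']/2))
def proj(n,X):
    c,f=cam(n);P=np.asarray(X)@np.array(c['R']).T+c['t'];return P[:,:2]/P[:,2:]*f+[c['cx'],c['cy']]
def back(n,uv,z):
    c,f=cam(n);R=np.array(c['R']);o=-R.T@c['t'];uv=np.atleast_2d(uv)
    r=np.c_[(uv-[c['cx'],c['cy']])/f,np.ones(len(uv))]@R;return o+r*((z-o[2])/r[:,2])[:,None]
def pose(p,L):
    c,s=np.cos(p[2]),np.sin(p[2]);return np.asarray(L)@np.array([[c,-s,0],[s,c,0],[0,0,1]]).T+[p[0],p[1],0]
E
python3 - <<'E'
from h import *
from scipy.optimize import least_squares
ys=[85,51,17,-17,-51,-85]
Lt=[[-7,y,104] for y in ys]; ut=np.array([[190,322],[253,318],[316,314],[378,305],[438,305],[498,300]])/7+[220,130]-0.0
Ls=[[-65.8,128,56],[-65.8,-128,56],[65.8,-128,128],[65.8,128,128]];us=np.array([[95,335],[398,525],[535,340],[222,165]])/5+[230,140]
Lt,Ls=np.array(Lt)/1e3,np.array(Ls)/1e3
f=lambda p:np.r_[(proj('top',pose(p,Lt))-ut).ravel(),(proj('scene',pose(p,Ls))-us).ravel()]
r=least_squares(f,[.6,0,0],loss='soft_l1');print(r.x,np.degrees(r.x[2]));print(np.round(r.fun,1))
for nm,uv,y,q in(('y',(196,408),85,.07),('r',(450,385),-51,.07),('blue',(383,322),-17,.65)):
    for q in(q-.1,q,q+.1):
        L=np.array([[-5.8+68*np.sin(q-.85),y,102.5+68*np.cos(q-.85)]])/1e3
        W=pose(r.x,L);print(nm,round(q,2),W.round(3),((proj('top',W)-[220,130])*7).round(),((proj('scene',W)-[230,140])*5).round())
d=np.load('pics/top_d.npy')
# face plane check via depth over block
c,F=cam('top')
v,u=np.mgrid[165:192,236:302];Z=d[v,u];P=np.stack([(u-c['cx'])/F*Z,(v-c['cy'])/F*Z,Z],-1).reshape(-1,3)
W=(P-c['t'])@np.array(c['R'])
a=r.x;dx=W[:,:2]-a[:2];lx=dx[:,0]*np.cos(a[2])+dx[:,1]*np.sin(a[2])
e=(W[:,2]-.092-lx*.5463)*.878;m=(abs(lx)<.06)
print('plane offset hist',np.percentile(e[m]*1e3,[10,25,40,50]).round(1))
E
```

```text
[ 0.60917126 -0.0635057   0.04790665] 2.7448491198401115
[ 0.6 -0.2  0.4 -0.1  0.1 -0.1  0.1  0.7  0.2  0.2  0.4  0.4 -0.8 -1.
  0.1  0.3  0.2 -2.2 -0.2 -2.6]
y -0.03 [[0.547 0.019 0.146]] [[199. 408.]] [[146. 254.]]
y 0.07 [[0.552 0.019 0.151]] [[199. 399.]] [[151. 245.]]
y 0.17 [[0.557 0.019 0.155]] [[198. 389.]] [[156. 236.]]
r -0.03 [[ 0.553 -0.117  0.146]] [[453. 393.]] [[314. 356.]]
r 0.07 [[ 0.558 -0.117  0.151]] [[453. 384.]] [[320. 346.]]
r 0.17 [[ 0.563 -0.117  0.155]] [[453. 374.]] [[325. 337.]]
blue 0.55 [[ 0.584 -0.082  0.167]] [[388. 333.]] [[306. 277.]]
blue 0.65 [[ 0.591 -0.081  0.169]] [[388. 320.]] [[313. 269.]]
blue 0.75 [[ 0.597 -0.081  0.17 ]] [[387. 307.]] [[320. 263.]]
plane offset hist [-1.1  1.4  2.9  4. ]
```

>>> send_rows:
  grip: 0
  steps:
    - [[0, 0, 0], -7.7]
    - [[0, 0, 0], -7.7]
    - [[0, 0, 0], -7.6]
    - [[-14, -33, 0], 0]
    - [[-14, -33, 0], 0]
    - [[-14, -33, 0], 0]
    - [[-14, -33, 0], 0]
    - [[-14, -33, 0], 0]
    - [[-14, -33, 0], 0]
    - [[-14, -33, 0], 0]
    - [[-14, -33, 0], 0]
    - [[-14, -33, 0], 0]

```text
time_s: 1.3
position: [0.3652, 0.3179, 0.2311]
orientation: [-180.0, -0.0, -177.2]
contact_force: [0.0, 0.2, -0.5]
gripper_width: 0.0001
finger_force: 0.0
```

>>> send_rows:
  steps:
    - [[-14, -33, 0], 0]
    - [[-14, -33, 0], 0]
    - [[-14, -33, 0], 0]
    - [[-14, -33, 0], 0]
    - [[-14, -33, 0], 0]
    - [[-14, -33, 0], 0]
    - [[-14, -33, 0], 0]
    - [[-14, -33, 0], 0]
    - [[0, 0, 0], 0]
    - [[0, 0, 0], 0]

```text
time_s: 2.3
position: [0.4894, 0.0606, 0.2309]
orientation: [180.0, -0.1, -177.3]
contact_force: [0.5, 0.3, 0.2]
gripper_width: -0.0001
finger_force: 0.0
```

```bash
cat >> h.py <<'E'
P=np.array([0.60917,-0.0635,0.0479])
def loc():
    s=robot.read_state();d=s['position'][:2]-P[:2];c,n=np.cos(P[2]),np.sin(P[2])
    print('t',round(s['time_s'],2),'local mm',np.round(1e3*np.array([d[0]*c+d[1]*n,-d[0]*n+d[1]*c,s['position'][2]]),1),'rpy',np.round(s['orientation'],2),'F',np.round(s['contact_force'],1),'w',round(s['gripper_width']*1e3,1))
E
python3 - <<'E'
from h import *
loc()
import cv2
p,d=robot.get_image('wrist');cv2.imwrite('pics/w1.png',p[:,:,::-1])
E
```

```text
t 2.3 local mm [-113.7  129.7  230.9] rpy [ 1.8000e+02 -5.0000e-02 -1.7733e+02] F [0.5 0.3 0.2] w -0.1
```

View pics/w1.png

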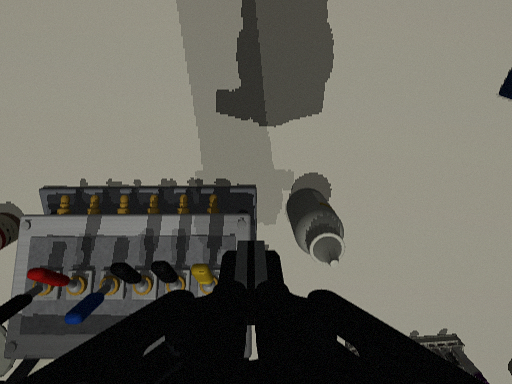

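The wrist view shows the row parallel to the image edge, so the yaw is right. The yellow tip is near (202,267) and the dropper is clear at (325,250). I check the yellow tip against the fit.

```bash
python3 - <<'E'
from h import *
c,f=cam('wrist');H=np.array(c['hand_eye']);o=H[:3,3];print(o)
# tool at local (-113.7,129.7,230.9), tool x=-lx, y=+ly, z=-z
for n,uv,z in(('yel',(202,267),.151),('red',(32,271),.151),('platefrontL',(256,186),.010),('plateR',(41,188),.010)):
    r=H[:3,:3]@[(uv[0]-c['cx'])/f,(uv[1]-c['cy'])/f,1];k=(.2309-z-o[2])/r[2];t=o+k*r
    print(n,(1e3*np.array([-.1137-t[0],.1297+t[1]])).round(1))
E
```

```text
[ 8.43207859e-02 -6.90210048e-05 -1.41888999e-01]
yel [-58.9  89.7]
red [-55.  -50.6]
platefrontL [-84.3 136.1]
plateR [ -81.6 -127.6]
```

>>> send_rows:
  steps:
    - [[-12, -22, 0], 0]
    - [[-12, -21, 0], 0]
    - [[0, 0, 32], 0]
    - [[0, 0, 32], 0]
    - [[0, 0, 32], 0]
    - [[0, 0, 0], 0]
    - [[0, 0, 0], 0]

```text
time_s: 3.05
position: [0.5154, 0.0205, 0.1355]
orientation: [180.0, -0.1, -177.1]
contact_force: [0.5, -0.9, 0.5]
gripper_width: 0.0001
finger_force: 0.0
```

>>> send_rows:
  steps:
    - [[-5, 0, 0], 0]
    - [[-5, 0, 0], 0]
    - [[-5, 0, 0], 0]
    - [[-5, 0, 0], 0]
    - [[-5, 0, 0], 0]
    - [[0, 0, 0], 0]

```text
time_s: 3.65
position: [0.537, 0.0204, 0.1348]
orientation: [180.0, -0.5, -177.2]
contact_force: [-11.1, -0.6, 7.2]
gripper_width: 0.0002
finger_force: 5.4
```

```bash
python3 -c "from h import *;loc()"
```

```text
t 3.65 local mm [-68.1  87.3 134.8] rpy [ 179.97   -0.53 -177.23] F [-11.1  -0.6   7.2] w 0.2
```

>>> send_rows:
  steps:
    - [[-4, 0, -3], 0]
    - [[-4, 0, -3], 0]
    - [[-4, 0, -2], 0]
    - [[-4, 0, -2], 0]
    - [[-2, 0, -1], 0]
    - [[0, 0, 0], 0]

```text
time_s: 4.25
position: [0.5593, 0.0215, 0.1465]
orientation: [-180.0, 0.1, -177.2]
contact_force: [-1.1, 0.3, -0.1]
gripper_width: 0.0004
finger_force: 0.3
```

>>> send_rows:
  steps:
    - [[-3, 0, -1], 0]
    - [[-3, 0, -1], 0]
    - [[-2, 0, 0], 0]
    - [[0, 0, 0], 0]

```text
time_s: 4.65
position: [0.5672, 0.0219, 0.1483]
orientation: [-180.0, 0.1, -177.2]
contact_force: [-1.6, -0.7, 0.0]
gripper_width: 0.0001
finger_force: 0.2
```

```bash
python3 -c "from h import *;loc()"
```

```text
t 4.65 local mm [-37.8  87.3 148.3] rpy [-1.8000e+02  5.0000e-02 -1.7721e+02] F [-1.6 -0.7  0. ] w 0.1
```

>>> send_rows:
  steps:
    - [[-2, 0, 0], 0]
    - [[0, 0, 0], 0]

```text
time_s: 4.85
position: [0.5688, 0.022, 0.1483]
orientation: [-180.0, 0.0, -177.2]
contact_force: [-1.1, -0.6, 0.7]
gripper_width: 0.0002
finger_force: 0.5
```

>>> send_rows:
  steps:
    - [[-2, 0, 0], 0]
    - [[0, 0, 0], 0]

```text
time_s: 5.05
position: [0.5706, 0.0221, 0.1483]
orientation: [180.0, -0.0, -177.2]
contact_force: [-1.5, 0.2, 1.2]
gripper_width: -0.0002
finger_force: 0.9
```

>>> send_rows:
  steps:
    - [[-2, 0, 0], 0]
    - [[0, 0, 0], 0]

```text
time_s: 5.25
position: [0.571, 0.0221, 0.1481]
orientation: [180.0, -0.2, -177.2]
contact_force: [-6.5, 0.9, 4.9]
gripper_width: -0.0001
finger_force: 3.5
```

>>> send_rows:
  steps:
    - [[-2, 0, 0], 0]
    - [[0, 0, 0], 0]

```text
time_s: 5.45
position: [0.5712, 0.0221, 0.1479]
orientation: [180.0, -0.5, -177.2]
contact_force: [-12.7, -0.7, 8.8]
gripper_width: -0.0003
finger_force: 6.1
```

>>> send_rows:
  steps:
    - [[-1, 0, 0], 0]
    - [[0, 0, 0], 0]
    - [[0, 0, 0], 0]

```text
time_s: 5.75
position: [0.5712, 0.0221, 0.1478]
orientation: [180.0, -0.6, -177.2]
contact_force: [-14.3, -0.2, 9.9]
gripper_width: 0.0002
finger_force: 7.3
```

>>> send_rows:
  steps:
    - [[10, 0, 0], 0]
    - [[25, 0, 0], 0]
    - [[25, 0, -20], 0]
    - [[0, -34, 0], 0]
    - [[0, -34, 0], 0]
    - [[0, -34, 0], 0]
    - [[0, -34, 0], 0]
    - [[0, 0, 35], 0]
    - [[0, 0, 0], 0]

```text
time_s: 6.65
position: [0.52, -0.1171, 0.1305]
orientation: [180.0, -0.3, -177.3]
contact_force: [-0.9, 1.1, -0.1]
gripper_width: -0.0002
finger_force: 0.0
```

```bash
python3 - <<'E'
from h import *
loc()
import cv2
p,d=robot.get_image('wrist');cv2.imwrite('pics/w2.png',p[:,:,::-1])
E
```

```text
t 6.65 local mm [-91.6 -49.2 130.5] rpy [ 179.97   -0.29 -177.34] F [-0.9  1.1 -0.1] w -0.2
```

View pics/w2.png

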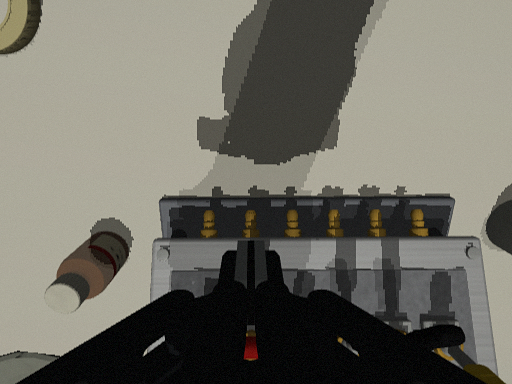

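Red is centred behind the closed fingers at (251,345), and yellow leans back at (465,365). Now I push red.

>>> send_rows:
  steps:
    - [[-5, 0, 0], 0]
    - [[-5, 0, 0], 0]
    - [[-5, 0, -1], 0]
    - [[-5, 0, -2], 0]
    - [[-5, 0, -3], 0]
    - [[-4, 0, -3], 0]
    - [[-4, 0, -3], 0]
    - [[-4, 0, -2], 0]
    - [[-4, 0, -2], 0]
    - [[-4, 0, -1], 0]
    - [[-3, 0, -1], 0]
    - [[0, 0, 0], 0]

```text
time_s: 7.9
position: [0.571, -0.1141, 0.1515]
orientation: [-180.0, 0.1, -177.2]
contact_force: [0.0, 0.3, 0.1]
gripper_width: 0.0003
finger_force: 0.4
```

>>> send_rows:
  steps:
    - [[-3, 0, 0], 0]
    - [[-2, 0, 0], 0]
    - [[0, 0, 0], 0]

```text
time_s: 8.2
position: [0.5756, -0.1139, 0.1512]
orientation: [-180.0, 0.0, -177.2]
contact_force: [-1.3, -0.1, 1.5]
gripper_width: -0.0003
finger_force: 0.7
```

>>> send_rows:
  steps:
    - [[-2, 0, 0], 0]
    - [[0, 0, 0], 0]

```text
time_s: 8.4
position: [0.5775, -0.1138, 0.1513]
orientation: [-180.0, 0.0, -177.2]
contact_force: [-1.3, -0.4, 0.7]
gripper_width: -0.0001
finger_force: 0.8
```

>>> send_rows:
  steps:
    - [[-2, 0, 0], 0]
    - [[0, 0, 0], 0]

```text
time_s: 8.6
position: [0.5795, -0.1137, 0.1513]
orientation: [-180.0, 0.0, -177.2]
contact_force: [-1.6, 0.7, 1.5]
gripper_width: 0.0
finger_force: 0.8
```

>>> send_rows:
  steps:
    - [[-2, 0, 0], 0]
    - [[0, 0, 0], 0]

```text
time_s: 8.8
position: [0.5815, -0.1136, 0.1513]
orientation: [-180.0, 0.0, -177.2]
contact_force: [-1.5, -0.0, 1.4]
gripper_width: -0.0001
finger_force: 0.7
```

>>> send_rows:
  steps:
    - [[-2, 0, 0], 0]
    - [[0, 0, 0], 0]

```text
time_s: 9.0
position: [0.5835, -0.1135, 0.1513]
orientation: [-180.0, 0.0, -177.2]
contact_force: [-1.2, 0.6, 0.4]
gripper_width: -0.0004
finger_force: 0.7
```

>>> send_rows:
  steps:
    - [[-2, 0, 0], 0]
    - [[0, 0, 0], 0]

```text
time_s: 9.2
position: [0.5855, -0.1134, 0.1513]
orientation: [-180.0, 0.0, -177.2]
contact_force: [-1.3, -0.1, 1.2]
gripper_width: 0.0001
finger_force: 0.6
```

>>> send_rows:
  steps:
    - [[-2, 0, 0], 0]
    - [[0, 0, 0], 0]

```text
time_s: 9.4
position: [0.586, -0.1133, 0.1512]
orientation: [180.0, -0.2, -177.2]
contact_force: [-5.6, -0.0, 3.9]
gripper_width: 0.0
finger_force: 3.0
```

>>> send_rows:
  steps:
    - [[-2, 0, 0], 0]
    - [[0, 0, 0], 0]

```text
time_s: 9.6
position: [0.5862, -0.1134, 0.1511]
orientation: [179.9, -0.4, -177.2]
contact_force: [-11.2, 0.5, 8.2]
gripper_width: -0.0002
finger_force: 5.6
```

```bash
python3 -c "from h import *;loc()"
```

```text
t 9.6 local mm [-25.3 -48.7 151.1] rpy [ 179.93   -0.38 -177.25] F [-11.2   0.5   8.2] w -0.2
```

>>> send_rows:
  steps:
    - [[-1, 0, 0], 0]
    - [[0, 0, 0], 0]
    - [[10, 0, 0], 0]
    - [[25, 0, 0], 0]
    - [[25, 0, -20], 0]
    - [[0, 17, -35], 0]
    - [[0, 17, 0], 0]
    - [[0, 0, 0], 0]

```text
time_s: 10.4
position: [0.5297, -0.0796, 0.2074]
orientation: [179.9, 0.2, -177.0]
contact_force: [0.5, -0.5, -0.5]
gripper_width: 0.0002
finger_force: 0.0
```

>>> send_rows:
  grip: 40
  steps:
    - [[0, 0, 0], 8.2]
    - [[0, 0, 0], 8.2]
    - [[0, 0, 0], 8.2]
    - [[0, 0, 0], 8.2]
    - [[0, 0, 0], 8.2]
    - [[0, 0, 0], 8.2]
    - [[0, 0, 0], 8.2]
    - [[0, 0, 0], 8.2]
    - [[0, 0, 0], 8.2]
    - [[0, 0, 0], 8.2]
    - [[0, 0, 0], 8.0]
    - [[0, 0, 0], 0]

```text
time_s: 11.6
position: [0.5284, -0.0829, 0.2055]
orientation: [-180.0, 0.1, 92.7]
contact_force: [0.1, 0.8, -0.3]
gripper_width: 0.0399
finger_force: 0.0
```

```bash
python3 - <<'E'
from h import *
loc()
import cv2
p,d=robot.get_image('wrist')
q,d=robot.get_image('scene');q=cv2.resize(q[140:260,230:370],None,fx=4,fy=4,interpolation=cv2.INTER_CUBIC)
cv2.imwrite('pics/w3.png',q[:,:,::-1])
E
```

```text
t 11.6 local mm [-81.6 -15.5 205.5] rpy [-1.7995e+02  7.0000e-02  9.2740e+01] F [ 0.1  0.8 -0.3] w 39.9
```

View pics/w3.png

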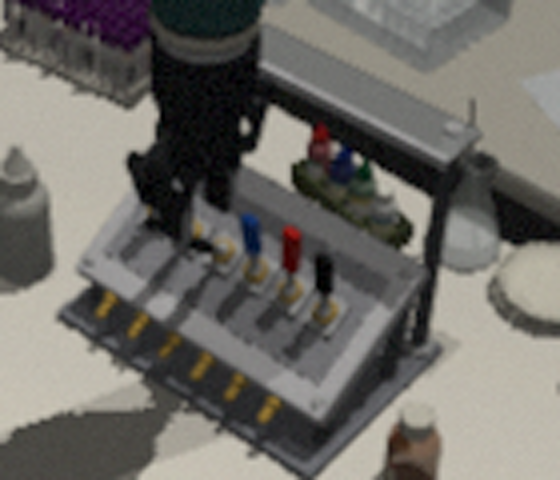

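Red stands back at (291,250), blue is still shut at (251,235), and the gripper is clear of everything. Next I straddle blue.

>>> send_rows:
  steps:
    - [[0, 20, 0], 0]
    - [[0, 20, 0], 0]
    - [[0, 20, 0], 0]
    - [[0, 0, 0], 0]
    - [[0, 0, 15], 0]
    - [[0, 0, 15], 0]
    - [[0, 0, 12], 0]
    - [[0, 0, 10], 0]
    - [[0, 0, 0], 0]

```text
time_s: 12.6
position: [0.5871, -0.079, 0.1523]
orientation: [-179.8, -0.0, 92.8]
contact_force: [-0.7, 1.1, -0.6]
gripper_width: 0.0403
finger_force: 0.0
```

```bash
python3 -c "from h import *;loc()"
```

```text
t 12.6 local mm [-22.8 -14.5 152.3] rpy [-1.7981e+02 -1.0000e-02  9.2780e+01] F [-0.7  1.1 -0.6] w 40.3
```

>>> send_rows:
  steps:
    - [[0, -4, 0], 0]
    - [[0, -4, 0], 0]
    - [[0, -3, 0], 0]
    - [[0, -3, 0.5], 0]
    - [[0, -3, 1], 0]
    - [[0, -3, 1], 0]
    - [[0, -3, 1.5], 0]
    - [[0, -3, 1.5], 0]
    - [[0, -2, 1], 0]
    - [[0, 0, 0], 0]

```text
time_s: 13.6
position: [0.5599, -0.0806, 0.1475]
orientation: [-179.9, -0.0, 92.8]
contact_force: [1.4, -1.1, 0.9]
gripper_width: 0.0396
finger_force: 0.4
```

```bash
python3 -c "from h import *;loc()"
```

```text
t 13.6 local mm [-50.1 -14.7 147.5] rpy [-1.7994e+02 -1.0000e-02  9.2770e+01] F [ 1.4 -1.1  0.9] w 39.6
```

>>> send_rows:
  steps:
    - [[0, -3, 2], 0]
    - [[0, -3, 2], 0]
    - [[0, -2, 2], 0]
    - [[0, 0, 0], 0]

```text
time_s: 14.0
position: [0.5518, -0.0809, 0.1413]
orientation: [-179.9, -0.0, 92.8]
contact_force: [0.3, 0.1, 0.6]
gripper_width: 0.04
finger_force: 0.2
```

>>> send_rows:
  steps:
    - [[0, -1.5, 1.5], 0]
    - [[0, 0, 0], 0]

```text
time_s: 14.2
position: [0.5508, -0.081, 0.1401]
orientation: [-180.0, -0.0, 92.8]
contact_force: [0.4, -0.4, 1.7]
gripper_width: 0.0397
finger_force: 0.5
```

>>> send_rows:
  steps:
    - [[0, -1.5, 1.5], 0]
    - [[0, 0, 0], 0]

```text
time_s: 14.4
position: [0.5494, -0.0811, 0.1386]
orientation: [-180.0, -0.0, 92.8]
contact_force: [0.1, -0.2, 1.2]
gripper_width: 0.0398
finger_force: 0.6
```

>>> send_rows:
  steps:
    - [[0, -1.5, 1.5], 0]
    - [[0, 0, 0], 0]

```text
time_s: 14.6
position: [0.5479, -0.0812, 0.1371]
orientation: [-180.0, -0.0, 92.8]
contact_force: [-0.2, 0.5, 1.7]
gripper_width: 0.04
finger_force: 0.7
```

>>> send_rows:
  steps:
    - [[0, -1.2, 1.6], 0]
    - [[0, 0, 0], 0]

```text
time_s: 14.8
position: [0.5466, -0.0812, 0.1355]
orientation: [-180.0, -0.0, 92.8]
contact_force: [-0.7, 0.8, 0.7]
gripper_width: 0.0402
finger_force: 0.7
```

>>> send_rows:
  steps:
    - [[0, -1.2, 1.6], 0]
    - [[0, 0, 0], 0]

```text
time_s: 15.0
position: [0.5468, -0.0813, 0.1348]
orientation: [179.8, 0.0, 92.8]
contact_force: [1.6, 0.4, 4.3]
gripper_width: 0.0399
finger_force: 2.4
```

>>> send_rows:
  steps:
    - [[0, -1.2, 1.6], 0]
    - [[0, 0, 0], 0]

```text
time_s: 15.2
position: [0.5467, -0.0813, 0.1344]
orientation: [179.7, -0.0, 92.8]
contact_force: [1.0, 1.6, 11.6]
gripper_width: 0.0401
finger_force: 4.9
```

>>> send_rows:
  steps:
    - [[0, -0.6, 0.8], 0]
    - [[0, 0, 0], 0]
    - [[0, 0, 0], 0]

```text
time_s: 15.5
position: [0.5467, -0.0814, 0.1342]
orientation: [179.6, -0.0, 92.8]
contact_force: [0.2, 1.2, 15.6]
gripper_width: 0.0399
finger_force: 6.3
```

>>> send_rows:
  steps:
    - [[0, 1, -4], 0]
    - [[0, 0, -15], 0]
    - [[0, 0, -25], 0]
    - [[0, 0, -25], 0]
    - [[0, -30, -20], 0]
    - [[0, -40, 0], 0]
    - [[30, -40, 0], 0]
    - [[40, 0, 0], 0]
    - [[40, 0, 0], 0]
    - [[40, 0, 0], 0]
    - [[40, 0, 0], 0]
    - [[0, 0, 0], 0]

```text
time_s: 16.7
position: [0.4247, 0.1078, 0.2209]
orientation: [-180.0, -0.0, 93.3]
contact_force: [0.9, -0.4, -0.5]
gripper_width: 0.0402
finger_force: 0.0
```

```bash
python3 - <<'E'
from h import *
loc()
import cv2
q,d=robot.get_image('scene');t,d=robot.get_image('top')
q=cv2.resize(q[150:250,230:350],(600,500),interpolation=cv2.INTER_CUBIC)
t=cv2.resize(t[130:205,220:325],None,fx=5,fy=5,interpolation=cv2.INTER_CUBIC)[:,:]
t=cv2.copyMakeBorder(cv2.resize(t,(420,300)),0,0,0,0,0)
cv2.imwrite('pics/f.png',np.hstack([cv2.resize(q,(360,300)),t])[:,:,::-1])
E
```

```text
t 16.7 local mm [-176.   180.   220.9] rpy [-1.7996e+02 -5.0000e-02  9.3260e+01] F [ 0.9 -0.4 -0.5] w 40.2
```

View pics/f.png

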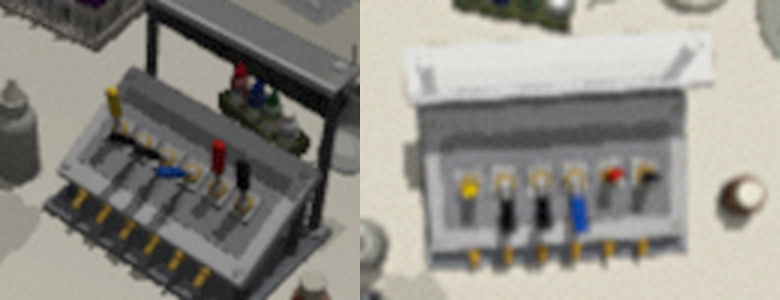

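Yellow (112,100) and red (218,155) are shut, blue (170,172) is drawn down, and the black levers have not moved. Each stop was felt as a firm rise in force with no further motion, so I hand in.

```bash
python3 -c "from cell import robot;print(robot.job_done())"
```

```text
the job is handed in; nothing more can be done
None
```

The job is handed in at about 17 s: yellow and red were pushed shut against their stops, then blue was drawn open against its stop, and in the last pictures the black levers and the things standing round look untouched.

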